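# Clear the drying cartridges, fetch the crucible, put the cartridges back

### The job

The white crucible on the drying stand is hemmed in by three drying cartridges: first stand all three on the green parking mat, leaving the crucible where it is; then take the crucible out and set it in the middle of the firebrick loading plate; only then put the cartridges back on the stand, each centred on the disc of its own colour. Keep everything upright, set things down instead of dropping them, and let go of everything at the end.

Things in the scene. Friction and masses are not known exactly. Their poses are not given: they have to be found in the camera images.
- red_mid (a point): Centre (half-way up) of the loose red drying cartridge: an upright cylinder 42 mm in diameter and 100 mm tall with a red cap, plus a brass nipple 8 mm high on top; 0.13 to 0.23 kg. This point is 50 mm above its underside; z is its axis, up. At the start it stands on the disc of its colour, about 54 mm (axis to axis) from the crucible's axis.
- blue_mid (a point): Centre (half-way up) of the loose blue drying cartridge: an upright cylinder 42 mm in diameter and 100 mm tall with a blue cap, plus a brass nipple 8 mm high on top; 0.13 to 0.23 kg. This point is 50 mm above its underside; z is its axis, up. At the start it stands on the disc of its colour, about 54 mm (axis to axis) from the crucible's axis.
- yellow_mid (a point): Centre (half-way up) of the loose yellow drying cartridge: an upright cylinder 42 mm in diameter and 100 mm tall with a yellow cap, plus a brass nipple 8 mm high on top; 0.13 to 0.23 kg. This point is 50 mm above its underside; z is its axis, up. At the start it stands on the disc of its colour, about 54 mm (axis to axis) from the crucible's axis.
- crucible_mid (a point): Centre (half-way up) of the loose white porcelain crucible, an open straight cup 40 mm across and 42 mm tall, wall 3 mm, 0.05 to 0.09 kg; 21 mm above its underside; z is its axis, up. It starts on the stand's deck (15 mm above the table), with a cartridge about 12 mm away on three sides (near, left, right). 70 mm beyond it is the stand's manifold, 50 mm above the table.
- red_disc: Fixed flat red disc, 60 mm in diameter and 3 mm thick, on the 15 mm high deck of the drying stand: the place of the red cartridge. The origin is the centre of its underside; its top is 3 mm higher (18 mm above the table). Which disc is nearest, left or right differs from start to start.
- blue_disc: Fixed flat blue disc, 60 mm in diameter and 3 mm thick, on the 15 mm high deck of the drying stand: the place of the blue cartridge. The origin is the centre of its underside; its top is 3 mm higher (18 mm above the table). Which disc is nearest, left or right differs from start to start.
- yellow_disc: Fixed flat yellow disc, 60 mm in diameter and 3 mm thick, on the 15 mm high deck of the drying stand: the place of the yellow cartridge. The origin is the centre of its underside; its top is 3 mm higher (18 mm above the table). Which disc is nearest, left or right differs from start to start.
- mat: Fixed green parking mat on the table, 240 mm along its own x, 110 mm along its own y, 4 mm thick, left or right of the stand. The origin is the centre of its underside; the top is 4 mm higher. Room for the three cartridges in a row along its x.
- plate: Fixed firebrick loading plate on the table, tan, 100 x 100 mm and 12 mm thick, with a dark round mark 60 mm in diameter in its middle, on the other side of the stand from the mat. The origin is the centre of its underside; the top is 12 mm higher.
Not all that is in view belongs to the job. Of the things that look like the part that bears red_mid, the larger one is meant. Of the things that look like the part that bears yellow_mid, the middle-sized one is meant.

How it is judged:
On the way, in this order (a step that is already met when the one before it is completed fails the run):
1. all three cartridges stand upright and released on the green mat, the crucible still within 20 mm of where it began (x of red_mid in the frame of mat between -0.12 and 0.12 m and y of red_mid in the frame of mat between -0.055 and 0.055 m and height (world z) of red_mid between 0.048 and 0.06 m and angle between each of red_mid, blue_mid, yellow_mid's own z axis and vertical below 0.12 rad and contact force between the fingers and red_cart below 0.2 N and linear speed of each of red_cart, blue_cart, yellow_cart below 0.03 m/s and x of blue_mid in the frame of mat between -0.12 and 0.12 m and y of blue_mid in the frame of mat between -0.055 and 0.055 m and height (world z) of blue_mid between 0.048 and 0.06 m and contact force between the fingers and blue_cart below 0.2 N and x of yellow_mid in the frame of mat between -0.12 and 0.12 m and y of yellow_mid in the frame of mat between -0.055 and 0.055 m and height (world z) of yellow_mid between 0.048 and 0.06 m and contact force between the fingers and yellow_cart below 0.2 N and distance of crucible_mid from where it was at the start of the episode below 0.02 m), for 0.2 s.
2. the crucible stands upright and released within 15 mm of the middle of the loading plate, the cartridges still on the mat (horizontal distance between crucible_mid and plate below 0.015 m and height (world z) of crucible_mid between 0.027 and 0.039 m and angle between each of crucible_mid, red_mid, blue_mid, yellow_mid's own z axis and vertical below 0.12 rad and contact force between the fingers and crucible below 0.2 N and linear speed of each of crucible, red_cart, blue_cart, yellow_cart below 0.03 m/s and x of red_mid in the frame of mat between -0.12 and 0.12 m and y of red_mid in the frame of mat between -0.055 and 0.055 m and height (world z) of red_mid between 0.048 and 0.06 m and contact force between the fingers and red_cart below 0.2 N and x of blue_mid in the frame of mat between -0.12 and 0.12 m and y of blue_mid in the frame of mat between -0.055 and 0.055 m and height (world z) of blue_mid between 0.048 and 0.06 m and contact force between the fingers and blue_cart below 0.2 N and x of yellow_mid in the frame of mat between -0.12 and 0.12 m and y of yellow_mid in the frame of mat between -0.055 and 0.055 m and height (world z) of yellow_mid between 0.048 and 0.06 m and contact force between the fingers and yellow_cart below 0.2 N), for 0.2 s.
At the end, for the whole second after the job is handed in: Each cartridge stands upright on the disc of its own colour, its axis within 12 mm of the disc's centre; the crucible stands upright within 15 mm of the middle of the loading plate; all are released and at rest (horizontal distance between crucible_mid and plate below 0.015 m and height (world z) of crucible_mid between 0.027 and 0.039 m and angle between each of crucible_mid, red_mid, blue_mid, yellow_mid's own z axis and vertical below 0.12 rad and contact force between the fingers and crucible below 0.2 N and linear speed of each of crucible, red_cart, blue_cart, yellow_cart below 0.03 m/s and horizontal distance between red_mid and red_disc below 0.012 m and height (world z) of red_mid between 0.062 and 0.074 m and contact force between the fingers and red_cart below 0.2 N and horizontal distance between blue_mid and blue_disc below 0.012 m and height (world z) of blue_mid between 0.062 and 0.074 m and contact force between the fingers and blue_cart below 0.2 N and horizontal distance between yellow_mid and yellow_disc below 0.012 m and height (world z) of yellow_mid between 0.062 and 0.074 m and contact force between the fingers and yellow_cart below 0.2 N); the robot touches nothing.
It fails at once if a cartridge or the crucible is tipped by more than 0.5 rad (angle between any of red_mid, blue_mid, yellow_mid, crucible_mid's own z axis and vertical above 0.5 rad).
It fails at once if a cartridge or the crucible is dropped (moves free of the fingers faster than 0.6 m/s, about a 20 mm fall) ((contact force between the fingers and red_cart below 0.05 N and linear speed of red_cart above 0.6 m/s) or (contact force between the fingers and blue_cart below 0.05 N and linear speed of blue_cart above 0.6 m/s) or (contact force between the fingers and yellow_cart below 0.05 N and linear speed of yellow_cart above 0.6 m/s) or (contact force between the fingers and crucible below 0.05 N and linear speed of crucible above 0.6 m/s)).
It also fails if it takes over 144 s, if anything falls off the work surface, if the arm or the gripper's body presses on something with over 40 N, if the wrist force passes 120 N, or if a joint passes its speed limit or range.

### The arm

A 7-joint arm with a two-finger parallel gripper is mounted at the origin on the work surface. World frame = base frame: x ahead of the robot, y to its left, z up, the work surface at z = 0. Lengths are in m, angles in rad, forces in N, time in s.
With the tool pointing down it reaches from about 0.425 to 0.875 m from the base axis. Payload 9.9 kg.
Tool frame: the origin (TCP) lies at the very end of the fingers, on their centre line; the grasp point (between the pads) lies 19 mm behind it (grip_point_offset is the distance from the TCP to the grasp point, in m); z points along the fingers, y is the line along which they close (so a half turn about z gives the same grasp; the last joint's range is limited). The gripper opens to 85 mm and grips with 20 to 120 N. Pads are 22 mm wide; open, the fingers measure 114 mm over their backs; the gripper's body (76 mm by 85 mm) begins 54 mm behind the grasp point. The pads swing forward as they close: fully open they stand 13 mm farther back than shut.
Start: joints at [1.236, 0.576, 0.025, 1.437, -0.015, 1.129, -0.057], TCP at [0.168, -0.654, 0.231] pointing down, gripper open.
Joint ranges: [-2.76, 2.76], [-0.34, 2.15], [-1.52, 1.57], [0.19, 2.46], [-1.09, 4.23], [0.17, 1.99], [-2.82, 2.82]. Speed limits (rad/s): [2.22, 2.22, 3.01, 3.01, 3.14, 3.14, 3.14].

### API

Orientations are given as [roll, pitch, yaw] about the fixed x, y, z axes, in that order (R = Rz(yaw) Ry(pitch) Rx(roll)).
In Python, from station import * gives the robot as it stands. The module is installed in compiled form; this text tells all that it offers. Calls block until the motion is done:
- goto(position, orientation): joint-space move of the TCP to a pose.
- servo_line(position, ori=None, v=0.15, threshold=None): straight line of the TCP; ori=None keeps the orientation; v is the mean speed in m/s. With threshold (N) it stops when the force on the tool has changed by that much, and returns True; else False.
- set_joints(angles): joint-space move.
- let_go() and clamp(): open the fingers fully, or close them until they stop; the grip force is fixed at half the most.
- wait(seconds).
- inverse_kinematics(position, orientation): joint angles nearest the present ones, or None.
- get_obs(): the state.
- grab_frame(name): name is "scene" or "top" or "wrist"; returns the picture (480x640x3 uint8, red, green, blue); there is no depth.
- calibration(name): a dict with "fx", "fy", "cx", "cy" (pixels), "R" (3x3) and "t" (3): a world point X has camera coordinates R X + t; the wrist camera has in their place "tool_from_camera" (4x4, takes a point from camera to tool coordinates, whose origin is the TCP and whose axes are the flange's). Camera axes: x right, y down, z forward; pixel columns grow to the right and rows downward; lengths in m; the calibration is good to about 2 mm. A picture is of the moment at which its call begins: read the wrist's pose just before it. calibration takes no time and is no camera call.
A pose or a line that the arm cannot do raises PlanningError and nothing moves.
- job_done(): hands the job in; it is judged then, once.
The state is a dict: "time": time; "joint_positions": joint angles; "qd": joint speeds; "joint_torque": joint torques, N m; "position": TCP position; "ee_rot": TCP orientation; "force": force on the tool from outside, world axes, zero at the start; "wrist_torque": the same for the moment, N m; "finger_gap": finger opening in m; "finger_force": force on a finger pad.
Only numpy, scipy, OpenCV 4.12 (cv2) and the standard library are available. Lean on these libraries where they do the work, as an engineer would, in place of code of your own. Each camera call takes 0.05 s, during which the arm holds its last target. There are 200 camera calls.

## Working session

There is one attempt and no reset: what is moved stays moved. The work goes in short steps, each a Python script; the robot and the scene stay as the last script left them, time stands still between calls to the robot, and variables do not carry over. Pictures are saved under pics/ and viewed, at most 14 in all, crops included, and the job is handed in when it is done.

```bash
mkdir -p pics
python3 - <<'E'
from station import *
import cv2
for n in("scene","top"):
    cv2.imwrite(f"pics/{n}0.png",grab_frame(n)[:,:,::-1]); c=calibration(n); print(n,c)
o=get_obs(); print(o["time"],o["position"],o["ee_rot"]); print(calibration("wrist"))
E
```

```text
scene {'fx': 555.7659145173318, 'fy': 555.7659145173318, 'cx': 330.97317817717203, 'cy': 240.50555403126322, 'R': array([[ 6.87472530e-01,  7.26210257e-01,  4.28967811e-04],
       [ 4.40388125e-01, -4.16426976e-01, -7.95391019e-01],
       [-5.77442482e-01,  5.46998389e-01, -6.06096479e-01]]), 't': array([-0.41170072, -0.22166402,  1.48751178])}
top {'fx': 486.49240907828164, 'fy': 486.49240907828164, 'cx': 318.3243926887693, 'cy': 238.7430467873323, 'R': array([[-0.0017114 , -0.99920276, -0.0398864 ],
       [-0.9956214 ,  0.00543042, -0.09331956],
       [ 0.09346176,  0.03955205, -0.99483694]]), 't': array([0.02526563, 0.58632765, 0.88972879])}
0.1 [ 0.16737975 -0.65347849  0.23050712] [-3.14004403e+00  1.12501583e-04  2.50788745e-01]
{'fx': 369.03032298566285, 'fy': 369.03032298566285, 'cx': 324.35088580812646, 'cy': 243.40064596736903, 'tool_from_camera': array([[-1.19138565e-03, -9.63006195e-01, -2.69476619e-01,
         6.79042139e-02],
       [ 9.99998815e-01, -1.41015034e-03,  6.18232763e-04,
        -1.57918631e-04],
       [-9.75364527e-04, -2.69475563e-01,  9.63006734e-01,
        -1.42649755e-01],
       [ 0.00000000e+00,  0.00000000e+00,  0.00000000e+00,
         1.00000000e+00]])}
```

View pics/scene0.png

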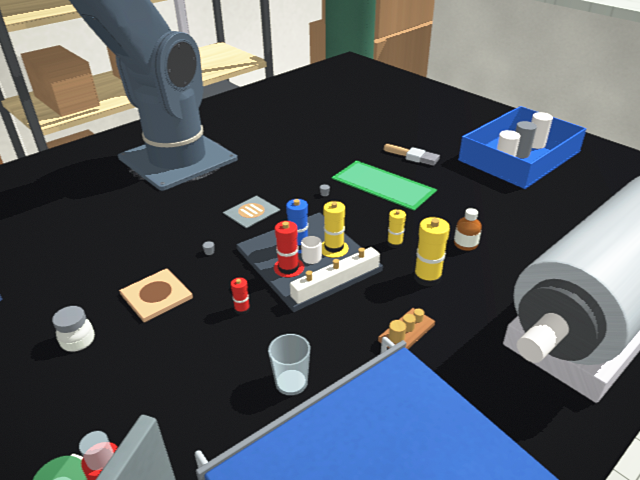

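View pics/top0.png

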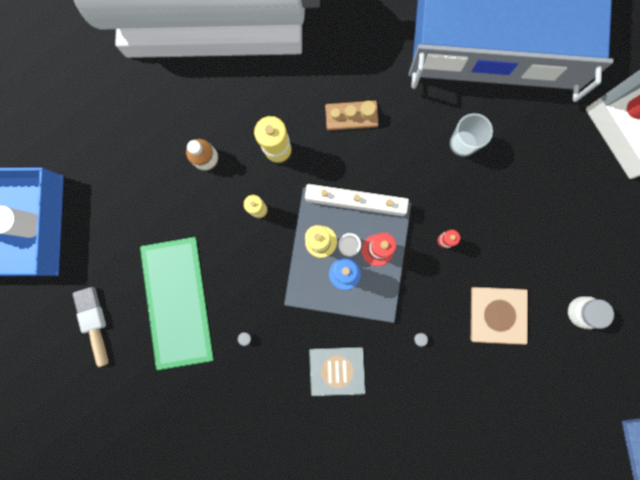

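Look-alikes (top view): red – stand (379,249), small (449,239); yellow – stand (320,241) mid-sized, large (273,140), small (255,207); blue – only (345,274). The stand ones fit "larger red" and "middle yellow". Checking in a crop and measuring.

```bash
cat > h.py <<'E'
import numpy as np, cv2
from station import *
def ray(c,R,C,u,v,z):
    d=R@np.array([(u-c["cx"])/c["fx"],(v-c["cy"])/c["fy"],1.]); return C+d*(z-C[2])/d[2]
def fix(n,u,v,z):
    c=calibration(n); R=c["R"].T; return ray(c,R,-R@c["t"],u,v,z)
def rect(mask):
    k=[c for c in cv2.findContours(mask,0,2)[0]]; return cv2.boxPoints(cv2.minAreaRect(max(k,key=cv2.contourArea)))
E
python3 - <<'E'
from h import *
im=cv2.imread("pics/top0.png")
cv2.imwrite("pics/crop0.png",cv2.resize(im[180:330,280:420],None,fx=4,fy=4,interpolation=cv2.INTER_CUBIC))
np.set_printoptions(precision=4,suppress=True)
h=cv2.cvtColor(im,cv2.COLOR_BGR2HSV)
g=cv2.inRange(h,(50,80,80),(80,255,255)); t=cv2.inRange(h,(8,40,120),(25,255,255)); t[:, :460]=0;t[:270]=0;t[360:]=0
for n,m,z in(("mat",g,.004),("plate",t,.012)):
    P=np.array([fix("top",*p,z) for p in rect(m)]); print(n,P,P.mean(0),np.linalg.norm(P-np.roll(P,1,0),axis=1))
E
```

```text
mat [[0.5803 0.3801 0.004 ]
 [0.5961 0.2643 0.004 ]
 [0.3534 0.2241 0.004 ]
 [0.3372 0.3368 0.004 ]] [0.4667 0.3013 0.004 ] [0.247  0.1169 0.2461 0.1138]
plate [[ 0.3919 -0.2577  0.012 ]
 [ 0.4961 -0.2631  0.012 ]
 [ 0.4936 -0.3686  0.012 ]
 [ 0.39   -0.3621  0.012 ]] [ 0.4429 -0.3129  0.012 ] [0.1044 0.1043 0.1055 0.1038]
```

View pics/crop0.png

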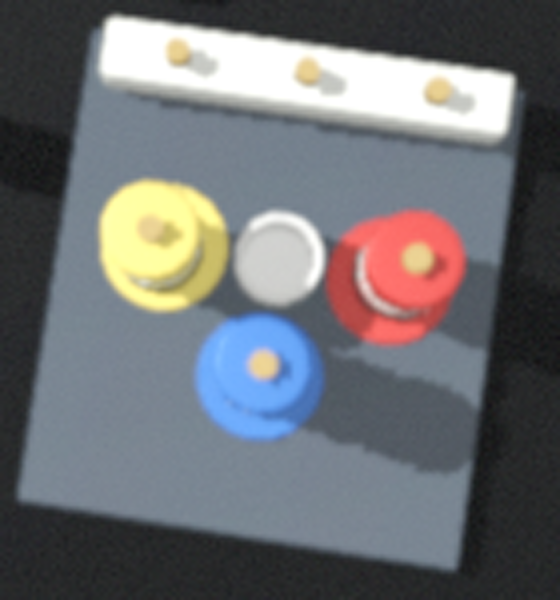

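The crop confirms: yellow left, blue near, red right, with crucible at about (350,244) in the picture. Nipples at (318,237.5), (346,271), (384.5,244.5). I'll compute positions and take a close look with the wrist camera from above.

```bash
cat >> h.py <<'E'
np.set_printoptions(precision=4,suppress=True)
from scipy.spatial.transform import Rotation as Rot
def wrist(name=None):
    o=get_obs(); im=grab_frame("wrist"); 
    if name: cv2.imwrite(name,im[:,:,::-1])
    return im,o["position"],o["ee_rot"]
def wfix(p,e,u,v,z):
    c=calibration("wrist"); T=c["tool_from_camera"]; R=Rot.from_euler("xyz",e).as_matrix()
    return ray(c,R@T[:3,:3],p+R@T[:3,3],u,v,z)
E
python3 - <<'E'
from h import *
for n,u,v,z in(("y",318,237.5,.126),("b",346,271.2,.126),("r",384.5,244.5,.126),("c",350,244.5,.057)): print(n,fix("top",u,v,z))
c=fix("top",350,244.5,.057)
goto([c[0]-.09,c[1],.34],[np.pi,0,0])
print(wrist("pics/w0.png")[1:],get_obs()["time"])
E
```

```text
y [0.5793 0.0198 0.126 ]
b [ 0.5225 -0.0269  0.126 ]
r [ 0.5669 -0.0915  0.126 ]
c [ 0.5728 -0.0356  0.057 ]
(array([ 0.4829, -0.0365,  0.3399]), array([ 3.1414,  0.0002, -0.0012])) 2.6417
```

View pics/w0.png

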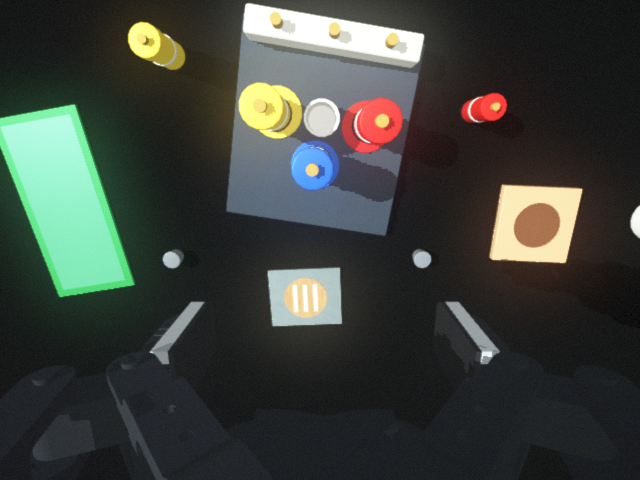

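The wrist view shows nipples: yellow (260,106), blue (313,170), red (382,121); crucible rim (322,117); plate mark (537,225). Cross-checking, then moving blue.

Run:
```python
from h import *
p,e=np.array([ 0.4829, -0.0365,  0.3399]), np.array([ 3.1414,  0.0002, -0.0012])
for n,u,v,z in(("y",260,106,.126),("b",313,170,.126),("r",382,121,.126),("c",322,117,.057),("plate",537,225,.012),("mat corners",0,119,.004),("",75,106,.004),("",133,284,.004),("",61,297,.004)): print(n,wfix(p,e,u,v,z))
mc=np.array([.4667,.3013]); ax=np.array([.9865,.1635]); s=np.arctan2(-.0065,.0565)
for q,yaw in(([.5225,-.0269],s),([.5793,.0198],np.pi/2+s),([.5793,.0198],-np.pi/2+s),(mc-.075*ax,.164),(mc+.075*ax,.164),([.5728,-.0356],s),([.443,-.313],0)):
    r=inverse_kinematics([*q,.1],[np.pi,0,yaw]); print(q,round(yaw,2),r)
```

```text
y [0.5808 0.0215 0.126 ]
b [ 0.5235 -0.026   0.126 ]
r [ 0.5676 -0.0899  0.126 ]
c [ 0.5752 -0.0345  0.057 ]
plate [ 0.4434 -0.3146  0.012 ]
mat corners [0.5768 0.3616 0.004 ]
 [0.5916 0.2667 0.004 ]
 [0.3591 0.2291 0.004 ]
 [0.3399 0.3328 0.004 ]
[0.5225, -0.0269] -0.11 [ 0.1721  0.5275 -0.3074  1.9862  0.2498  0.6638 -1.9793]
[0.5793, 0.0198] 1.46 [ 0.2504  0.6304 -0.5721  1.8356  0.4565  0.8096 -0.6704]
[0.5793, 0.0198] -1.69 [-0.533   0.6893  0.688   1.8646 -0.5953  0.8041 -2.7847]
[0.3927 0.289 ] 0.16 [-0.3408  0.5206 -0.5612  2.0678  0.4404  0.67   -2.6007]
[0.5407 0.3136] 0.16 [-0.3075  0.6686 -0.4791  1.7158  0.3891  0.853  -2.3647]
[0.5728, -0.0356] -0.11 [ 0.1836  0.5859 -0.3111  1.8567  0.2544  0.7377 -1.9535]
[0.443, -0.313] 0 [ 0.6607  0.5416 -0.1958  1.9406  0.1613  0.6743 -1.2048]
```

```bash
cat >> h.py <<'E'
MC=np.array([.467,.300]); AX=np.array([.9865,.1635]); S=-.115
CART=dict(b=(np.array([.523,-.0265]),S),y=(np.array([.580,.0205]),np.pi/2+S),r=(np.array([.567,-.0907]),np.pi/2+S))
PARK=dict(b=(MC+.075*AX,.164),y=(MC,.164),r=(MC-.075*AX,.164))
def pick(q,yaw,z,up=.25):
    q=list(q); goto([*q,up],[np.pi,0,yaw]); servo_line([*q,z],v=.12); clamp(); wait(.2)
    g=get_obs()["finger_gap"]; servo_line([*q,z+.03],v=.06); servo_line([*q,up],v=.2); print("gap",g,get_obs()["finger_gap"])
def place(q,yaw,z,up=.25):
    q=list(q); goto([*q,up],[np.pi,0,yaw]); servo_line([*q,z+.02],v=.2); wait(.2)
    hit=servo_line([*q,z-.004],v=.02,threshold=4); print("hit",hit,get_obs()["position"]); let_go(); wait(.3); servo_line([*q,up],v=.2); print("t",get_obs()["time"])
E
python3 - <<'E'
from h import *
pick(*CART["b"],.071); place(*PARK["b"],.057)
cv2.imwrite("pics/s1.png",grab_frame("scene")[100:340,120:460,::-1])
E
```

```text
gap 0.04091741892266787 0.040805012930677176
hit True [0.541  0.3123 0.0574]
t 12.3167
```

View pics/s1.png

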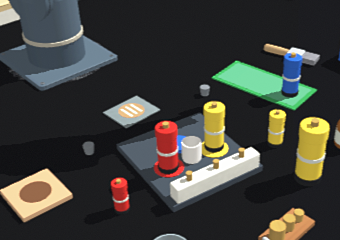

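Blue stands upright on the mat's far end (crop (291,73)) and the crucible is undisturbed. ~10 s per cartridge, well within time.

Run:
```python
from h import *
for k in "yr": pick(*CART[k],.071); place(*PARK[k],.057)
q=[.574-.09,-.035]
goto([*q,.30],[np.pi,0,S]); print(wrist("pics/w1.png")[1:])
cv2.imwrite("pics/s2.png",grab_frame("scene")[100:340,120:460,::-1])
```

```text
gap 0.04122612632569899 0.04087837825856957
hit True [0.467  0.2999 0.0574]
t 23.2
gap 0.040921070637121054 0.04072413995079574
hit True [0.393  0.2877 0.0574]
t 34.4917
(array([ 0.484 , -0.0335,  0.2998]), array([-3.1409,  0.0004, -0.1127]))
```

View pics/s2.png

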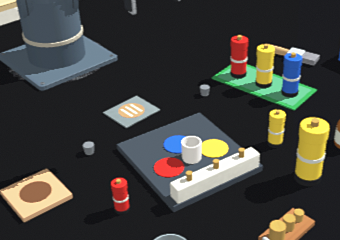

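View pics/w1.png

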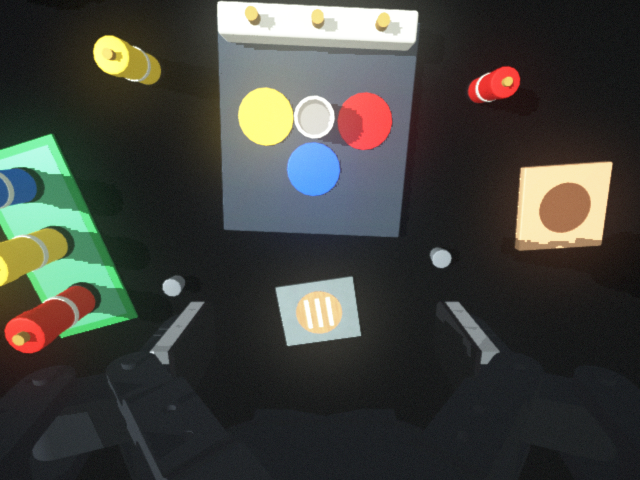

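All three stand on the mat. In the wrist view: discs yellow (266,116), red (364,121), blue (314,169), crucible rim (314,117), plate mark (565,207).

Run:
```python
from h import *
p,e=np.array([ 0.484 , -0.0335,  0.2998]), np.array([-3.1409,  0.0004, -0.1127])
for n,u,v,z in(("y",266,116,.018),("r",364,121,.018),("b",314,169,.018),("c",314,117,.057),("plate",565,207,.012)): print(n,wfix(p,e,u,v,z))
c=wfix(p,e,314,117,.057)[:2]; c=(c+[.574,-.035])/2
pick(c,S,.023); place([.4432,-.3138],0,.020)
q=[.4432-.09,-.3138]
goto([.40,-.28,.30],[np.pi,0,0]); print(wrist("pics/w2.png")[1:])
```

```text
y [0.5838 0.019  0.018 ]
r [ 0.5665 -0.0866  0.018 ]
b [ 0.5216 -0.0261  0.018 ]
c [ 0.5745 -0.0336  0.057 ]
plate [ 0.4438 -0.3145  0.012 ]
gap 0.037783058427707975 0.03773515222721385
hit True [ 0.4431 -0.3137  0.0204]
t 46.5083
(array([ 0.3996, -0.2799,  0.3002]), array([ 3.1407, -0.0002, -0.    ]))
```

View pics/w2.png

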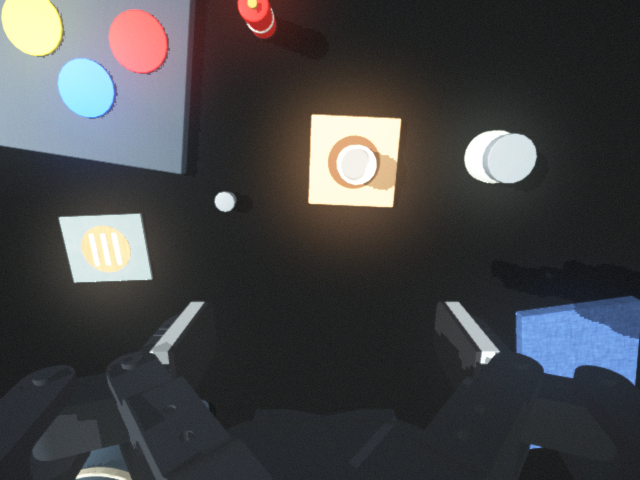

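The crucible stands inside the plate's mark (rim (357,165), mark (355,162)). Checking the numbers, then returning the cartridges.

Run:
```python
from h import *
p,e=np.array([ 0.3996, -0.2799,  0.3002]), np.array([ 3.1407, -0.0002, -0.    ])
d=wfix(p,e,357,165,.054)-wfix(p,e,355,162,.012); print(d)
assert np.hypot(*d[:2])<.011
D=dict(y=(.582,.020),r=(.5668,-.0885),b=(.5222,-.0263))
for k in "yrb": pick(*PARK[k],.057); place(D[k],CART[k][1],.071)
goto([.574-.09,-.035,.30],[np.pi,0,S]); print(wrist("pics/w3.png")[1:])
cv2.imwrite("pics/s3.png",grab_frame("scene")[100:340,120:460,::-1])
```

```text
[-0.0007  0.0014  0.042 ]
gap 0.04115677601142802 0.04097151097223653
hit True [0.582  0.02   0.0713]
t 58.4583
gap 0.04113058627860786 0.04059926529797992
hit True [ 0.5668 -0.0885  0.0714]
t 69.5583
gap 0.04097288254208623 0.04075975916856029
hit True [ 0.5222 -0.0262  0.0713]
t 80.3583
(array([ 0.4837, -0.0354,  0.3   ]), array([ 3.141 , -0.0004, -0.1156]))
```

View pics/w3.png

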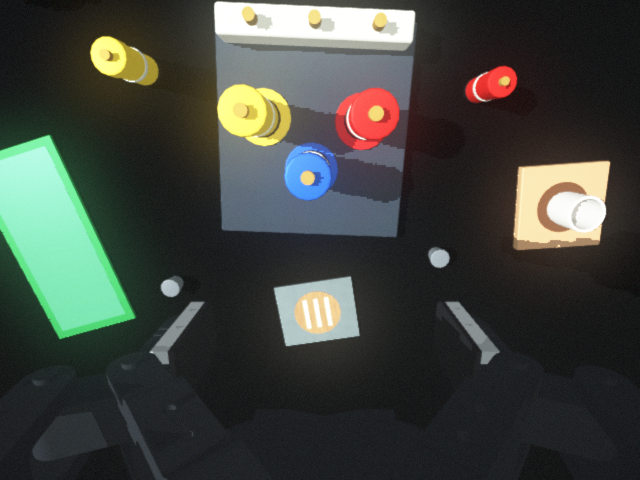

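View pics/s3.png

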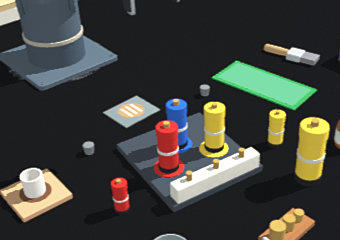

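The cartridges stand upright on their discs (nipples: yellow (241,110), red (376,113), blue (308,178)), and the crucible is on the plate. Last numeric check, then I hand in.

Run:
```python
from h import *
p,e=np.array([ 0.4837, -0.0354,  0.3   ]), np.array([ 3.141 , -0.0004, -0.1156])
D=dict(y=(.5838,.019),r=(.5665,-.0866),b=(.5216,-.0261)); ok=True
for k,u,v in(("y",241,110),("r",376,113),("b",308,178)):
    d=np.hypot(*(wfix(p,e,u,v,.126)[:2]-D[k])); print(k,d); ok&=d<.009
if ok: print(job_done())
```

```text
y 0.0021236457473786147
r 0.0014308928570839115
b 0.0005426891698717916
the job is handed in; nothing more can be done
None
```

The job is handed in: each cartridge is back on its own disc (about 2 mm off centre or less), the crucible stands within about 2 mm of the plate's middle, and nothing is held; no verdict was returned.

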